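Burnish two sides of a tailor's pressing block

ROBOT

A 6-joint arm with a two-finger parallel gripper is mounted at the origin on the work surface. World frame = base frame: x ahead of the robot, y to its left, z up, the work surface at z = 0. Lengths are in m, angles in rad, forces in N, time in s.
With the tool pointing down it reaches from about 0.25 to 0.725 m from the base axis. Payload 4 kg.
Tool frame: the origin (TCP) lies at the very end of the fingers, on their centre line; the grasp point (between the pads) lies 19 mm behind it; z points along the fingers, y is the line along which they close (so a half turn about z gives the same grasp; the last joint's range is limited). The gripper opens to 85 mm and grips with 20 to 120 N. Pads are 22 mm wide; open, the fingers measure 114 mm over their backs; the gripper's body (76 mm by 85 mm) begins 54 mm behind the grasp point. The pads swing forward as they close: fully open they stand 13 mm farther back than shut.
Start: joints at [-1.197, 0.241, 0.005, 1.335, 0, 1.571], TCP at [0.183, -0.465, 0.231] pointing down, gripper open.
Joint ranges: [-2.72, 2.72], [-1.05, 1.87], [-1.09, 1.28], [-1.99, 2.15], [-1.42, 1.44], [-3.14, 3.14]. Speed limits (rad/s): [2.79, 2.79, 3.14, 3.14, 3.14, 3.14].

INTERFACE

Orientations are given as a unit quaternion [x, y, z, w].
In Python, from workcell import * gives the robot as it stands. The module is installed in compiled form; this text tells all that it offers.
- The arm moves only by the tool send_rows, never from a script. Its argument "steps" is text: rows parted by semicolons, each of 7 numbers parted by spaces: the opening, from -1 (shut) to 1 (fully open), then the shift along the world's x, y, z in m, then the turn, a rotation vector about the world's x, y, z in rad. A call has exactly 5 rows; each row shifts and turns the commanded pose from where the row before left it; what a row does not reach is not made up. A row lasts 1/12 s, in which the tool goes at most 41.7 mm and 7.16 degrees, less where a joint would pass 70% of its speed; a pose out of reach is approached as far as the arm can. A call is refused whole if a number of a shift passes 0.0417 or a number of a turn 0.125, either way. A call with a gripper value outside its range is refused whole. The fingers move at their own pace and stop on an object; the grip force is fixed at half the most. Time passes only in rows, so rows that do not move let the fingers close, or fill a call up. It gives the time, the measured TCP pose, the force, the opening and the grip force at its end, in the units of the state.
- get_obs(): the state, without advancing time (a new reading comes with each control period).
- camera(name): name is "scene" or "top" or "wrist"; returns a dict with "frame" (420x560x3 uint8, red, green, blue), "range_z" (420x560 float32, m along the optical axis (not along the pixel's ray), 0 where there is no reading), "camera_matrix" (3x3 intrinsics, pixels), "k1" (the pictures are not rectified: a ray, as slopes to the right and down, at radius r is drawn at 1 + k1 r^2 times it, then the intrinsics apply), "extrinsics" (4x4, takes a point from world to camera coordinates); the wrist camera has in their place "T_tool_cam" (4x4, takes a point from camera to tool coordinates, whose origin is the TCP and whose axes are the flange's). Camera axes: x right, y down, z forward; pixel columns grow to the right and rows downward; lengths in m; the calibration is good to about 2 mm. A picture is of the moment at which its call begins: read the wrist's pose just before it.
- job_done(): hands the job in; it is judged then, once.
The state is a dict: "clock": time; "joint_pos": joint angles; "joint_vel": joint speeds; "tau": joint torques, N m; "eef_pos": TCP position; "tool_rot": TCP orientation; "ft_force": force on the tool from outside, world axes, zero at the start; "ft_torque": the same for the moment, N m; "grip_width": finger opening in m; "grasp_force": force on a finger pad.
Only numpy, scipy, OpenCV 4.12 (cv2) and the standard library are available. Lean on these libraries where they do the work, as an engineer would, in place of code of your own. Each camera call takes 0.05 s, during which the arm holds its last target. There are 200 camera calls.

TASK

Burnish the wooden pressing block on the leaning, sprung steel plate of the bracket: hold the lower end of one broad side flat against the plate and rub it, lightly pressed in, along the plate from its open end to just short of the end stop. Then turn the block a quarter turn and rub one narrow side along the plate in the same way, in the same direction. Never push the plate in as far as it goes; finish with the block standing upright in the middle of the cork mat, and leave the thread cone, tape measure and shears where they are.

Things in the scene. Friction and masses are not known exactly. Their poses are not given: they have to be found in the camera images.
- block: Loose upright hardwood block, 34 (x) by 50 (y) by 140 mm tall (z), 3 mm round edges, about 0.18 kg, two thin dark lines round it 77 to 88 mm up. Origin: centre of underside; z up its length. Broad sides (50 mm wide) face its +x and -x, narrow sides (34 mm wide) its +y and -y; either of each pair may be used. Starts standing on the table on one side of the bracket.
- mat: Flat square cork mat, 110 by 110 mm, 6 mm thick, fixed on the table on the other side of the bracket from the block. Origin: centre of its underside; z up.
- bracket: Dark bent-steel bracket, fixed, 105 (x, -75 to +30) by 226 (y) by 114 mm high; foot 6 mm thick. Origin: on the table under the middle of the plate's face. +x points towards the robot (within 0.35 rad). End stop: 62 by 62 mm tab, 4 mm thick, square to the plate at its +y end (the robot's right), inner face 109 mm from the plate's middle, reaching 33 mm out from its face. The -y end is open.
- plate_face (a point): Middle of the bright steel plate's face, 72 mm above the table; moves with the plate. Face 200 mm long (y, level; open end -100, stop end +100) and 60 mm high (z, up the slope). x: outward normal, towards the robot and upward; z leans 0.45 rad from vertical, top away from the robot. 42 mm free below its lower edge; only the end stop stands in front, nothing above.
- plate (a joint): How far the plate is pushed in along its normal (-x of plate_face), m: 0 at rest, travel 0.014. Soft spring: about 1 N starts it moving, then 0.15 N per mm. Burnishing needs more than 2 mm; 4 to 6 mm is right; over 13 mm counts as fully in.
- cone: Bystander: upright cone of orange thread on a white core, 58 mm wide, 105 mm tall, loose; origin: centre of its underside.
- tape: Bystander: round white tape-measure case, 56 mm across, 18 mm high, loose; origin: centre of its underside.
- shears: Bystander: steel shears with brass-coloured handles lying flat, about 225 mm long and 95 mm wide, 15 mm high, loose; origin: under the pivot; +x towards the blade tips (120 mm), handles towards -x (105 mm).
Mind the look-alikes: they are no part of the job. Several things look just like the block: the one meant starts nearest to the robot's base.

How it is judged:
By the outcome, as a careful person would: the job done as asked, in the order asked, and still so for the second after the job is handed in, with the robot touching nothing.
It also fails if it takes over 67 s, if anything falls off the work surface, if the arm or the gripper's body presses on something with over 40 N, if the wrist force passes 120 N, or if a joint passes its speed limit or range.

## Working session

There is one attempt and no reset: what is moved stays moved. The work goes in short steps, Python scripts to look and compute and a tool call to move; the robot and the scene stay as the last step left them, time stands still between calls to the robot, and variables do not carry over. Pictures are saved under pics/ and viewed, at most 10 in all, crops included, and the job is handed in when it is done.

Besides the shell and the picture viewer there is one more tool, called after "Emit:" as name(argument=value, ...) on one line, values as JSON. send_rows: Moves the arm, as the interface text tells. Its arguments: {"type":"object","properties":{"steps":{"type":"string"}},"required":["steps"]}

```bash
mkdir -p pics; cat > h.py <<'E'
from workcell import *
import numpy as np, cv2
from scipy.spatial.transform import Rotation as R
def world(c,px,T=None):
    # px list of (u,v) -> world pts using range
    K=c["camera_matrix"];out=[]
    for u,v in px:
        d=np.array([(u-K[0,2])/K[0,0],(v-K[1,2])/K[1,1]]);s=d.copy()
        for _ in range(20): s=d/(1+c["k1"]*(s@s))
        z=c["range_z"][int(round(v)),int(round(u))]
        out.append(np.r_[s*z,z,1])
    M=np.linalg.inv(c["extrinsics"]) if T is None else T
    return (np.array(out)@M.T)[:,:3]
def cloud(c):
    K=c["camera_matrix"];h,w=c["range_z"].shape
    u,v=np.meshgrid(np.arange(w),np.arange(h))
    d=np.stack([(u-K[0,2])/K[0,0],(v-K[1,2])/K[1,1]],-1);s=d.copy()
    for _ in range(20): s=d/(1+c["k1"]*(s**2).sum(-1,keepdims=True))
    z=c["range_z"][...,None]
    P=np.concatenate([s*z,z,np.ones_like(z)],-1)
    return (P@np.linalg.inv(c["extrinsics"]).T)[...,:3]
def save(c,n): cv2.imwrite(f"pics/{n}.png",c["frame"][...,::-1])
E
python3 - <<'E'
from h import *
import pickle
o=get_obs();print(o)
for n in("scene","top"):
    c=camera(n);save(c,n);pickle.dump(c,open(n+".pkl","wb"));print(n,c["camera_matrix"],c["k1"],np.linalg.inv(c["extrinsics"]).round(3))
E
```

```text
{'clock': 0.0, 'joint_pos': array([-1.19701556e+00,  2.41400946e-01,  3.69414332e-03,  1.33521470e+00,
       -3.88109704e-05,  1.57078115e+00]), 'joint_vel': array([ 0.00168768,  0.00015333, -0.00010626, -0.00046746, -0.00027841,
        0.00160267]), 'tau': array([ 7.27703191e-04, -3.72315431e+01,  2.52409494e+01,  1.69637357e-02,
        4.37878623e-05, -2.59064245e-05]), 'eef_pos': array([ 0.18231948, -0.46487314,  0.23040751]), 'tool_rot': array([ 9.82584796e-01,  1.85811703e-01, -2.16493483e-04, -1.04048286e-03]), 'ft_force': array([-0.58824244, -0.6015321 ,  0.43375079]), 'ft_torque': array([ 0.04010505, -0.02532332,  0.07290684]), 'grasp_force': 0.0, 'grip_width': 0.08510200960098127}
scene [[426.09536356   0.         278.16071354]
 [  0.         426.09536356 207.52767797]
 [  0.           0.           1.        ]] -0.08569236375995087 [[ 0.567  0.686 -0.455  1.157]
 [ 0.823 -0.475  0.311 -0.282]
 [-0.003 -0.551 -0.834  1.071]
 [ 0.     0.     0.     1.   ]]
top [[387.21116551   0.         283.95870167]
 [  0.         387.21116551 204.6450253 ]
 [  0.           0.           1.        ]] 0.03013740467512744 [[ 0.004 -0.993  0.119  0.504]
 [-1.    -0.004  0.003  0.089]
 [-0.003 -0.119 -0.993  1.066]
 [ 0.     0.     0.     1.   ]]
```

View pics/scene.png

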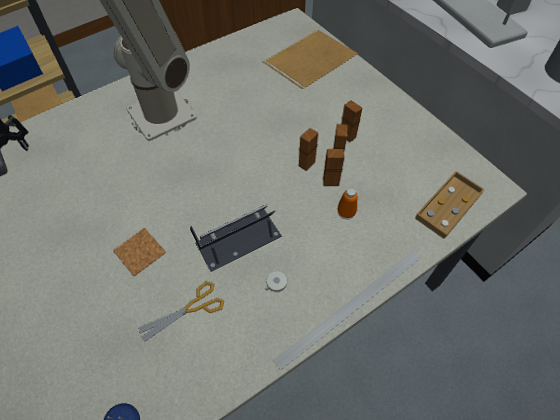

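View pics/top.png

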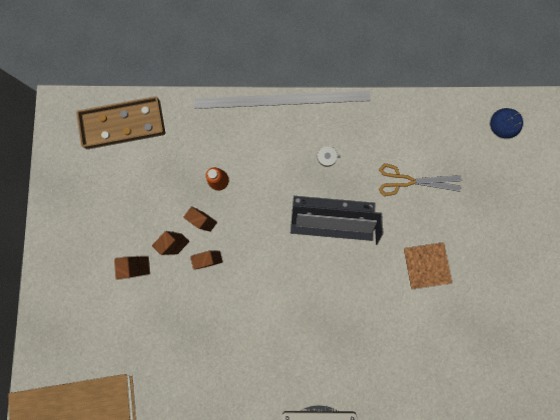

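The scene shows four block look-alikes, with top-view pixels A (203,260), B (198,217), C (167,243) and D (130,267). The bracket is at about (335,220), the mat at (428,265), the cone at (216,178), the tape at (327,156) and the shears at (415,182). A looks nearest to the base (319,412), so I'll measure it and confirm in a crop.

```bash
python3 - <<'E'
from h import *
import pickle
c=pickle.load(open("top.pkl","rb"));P=cloud(c)
pickle.dump(P,open("P.pkl","wb"))
H=P[...,2]; F=c["frame"].astype(int)
print("table z",np.median(H[300:340,300:400]))
# block tops
m=((H>0.12)&(H<0.16)).astype(np.uint8); m[:, 240:]=0
n,l,st,ce=cv2.connectedComponentsWithStats(m)
for i in range(1,n):
    if st[i,4]<20: continue
    q=P[l==i]; r=cv2.minAreaRect((q[:,:2]*1000).astype(np.float32)); print("top",ce[i].round(),st[i,4],q.mean(0).round(4),np.hypot(*q.mean(0)[:2]).round(3),r, "edges z",np.median(q[:,2]))
# mat
m=((H>0.003)&(H<0.012)).astype(np.uint8); m[:,:395]=0;m[:230]=0; m[:,460:]=0;m[300:]=0
q=P[m>0];print("mat",q.mean(0),cv2.minAreaRect((q[:,:2]*1000).astype(np.float32)),len(q))
# bracket: plate
sub=P[190:250,285:390].reshape(-1,3); sub=sub[sub[:,2]>0.004]
print("bracket",cv2.minAreaRect((sub[:,:2]*1000).astype(np.float32)),sub.max(0))
a=cv2.resize(c["frame"][180:260,270:400],None,fx=6,fy=6,interpolation=cv2.INTER_CUBIC)
b=cv2.resize(c["frame"][190:285,110:230],None,fx=5,fy=5,interpolation=cv2.INTER_CUBIC)
cv2.imwrite("pics/cropbr.png",a[...,::-1]);cv2.imwrite("pics/cropbl.png",b[...,::-1])
s=pickle.load(open("scene.pkl","rb"));a=cv2.resize(s["frame"][190:280,180:290],None,fx=6,fy=6,interpolation=cv2.INTER_CUBIC)
cv2.imwrite("pics/cropbs.png",a[...,::-1])
PS=cloud(s);pickle.dump(PS,open("PS.pkl","wb"))
E
```

```text
table z 0.00041920189893818183
top [195. 217.] 315 [0.5828 0.3045 0.1389] 0.658 ((583.5745239257812, 306.051513671875), (49.380210876464844, 33.82304382324219), 54.89918518066406) edges z 0.1396714109901801
top [164. 242.] 344 [0.523  0.3769 0.138 ] 0.645 ((523.059814453125, 378.72283935546875), (34.027923583984375, 50.15815734863281), 46.94786834716797) edges z 0.13916682895680899
top [202. 259.] 321 [0.4833 0.2855 0.1391] 0.561 ((483.07635498046875, 286.9011535644531), (33.895362854003906, 50.032249450683594), 16.053316116333008) edges z 0.13965437200004116
top [123. 267.] 400 [0.464  0.4706 0.1378] 0.661 ((463.6781921386719, 473.3855285644531), (51.8186149597168, 36.36750411987305), 7.020283222198486) edges z 0.13912098175974602
mat [ 0.46795996 -0.29481263  0.00628236] ((471.87841796875, -295.207275390625), (173.88516235351562, 187.10604858398438), 88.42723846435547) 1977
bracket ((589.6234741210938, -53.82080078125), (164.92465209960938, 289.6816101074219), 1.3785349130630493) [0.67237649 0.08964857 1.06649418]
```

View pics/cropbl.png

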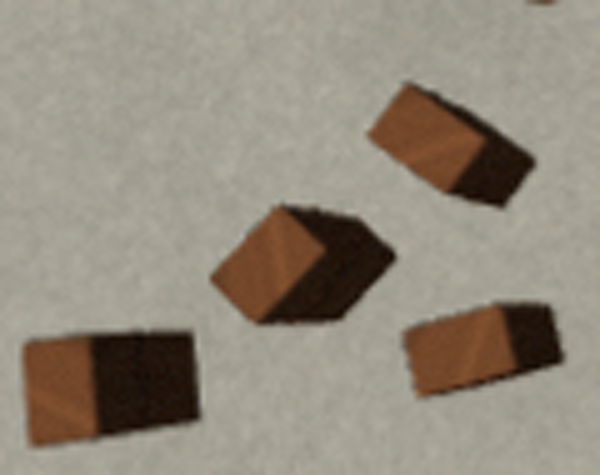

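View pics/cropbr.png

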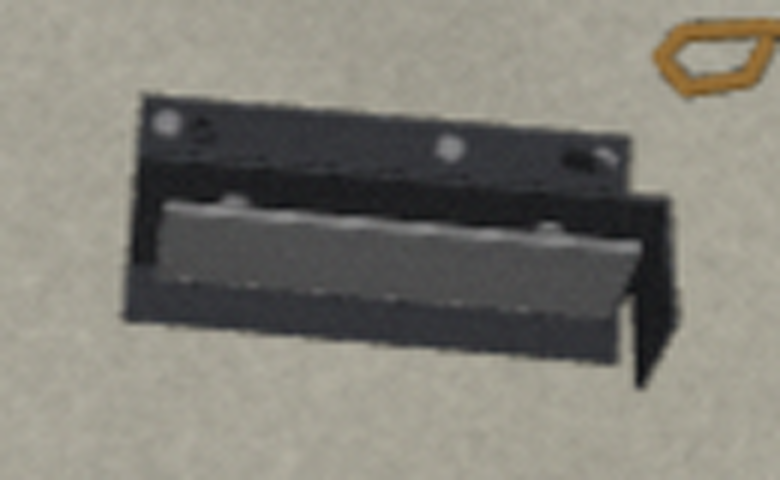

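The crop confirms block A. It stands at crop pixel (460,345), nearest the base at 0.561 m, with the others at 0.645 m or more. The bracket crop shows the bright plate from (165,205) to (640,240), with the end stop at its right end.

```bash
python3 - <<'E'
from h import *
import pickle
c=pickle.load(open("top.pkl","rb"));P=pickle.load(open("P.pkl","rb"));F=c["frame"].astype(int)
poly=np.array([[300,216],[373,222],[370,229.5],[299,224]],np.float32)
m=np.zeros(F.shape[:2],np.uint8);cv2.fillPoly(m,[poly.round().astype(int)],1)
q=P[m>0]
for _ in range(4):
    ce=q.mean(0);n=np.linalg.svd(q-ce)[2][2];n*=np.sign(n[2]);r=(q-ce)@n;q=q[abs(r)<max(2.5*r.std(),.001)]
print("plane n",n,"lean",np.arctan2(n[2],np.hypot(n[0],n[1])),"rms",r.std(),len(q),"c",ce, "yaw",np.arctan2(n[1],n[0]))
h=n[:2]/np.hypot(*n[:2]);yb=np.r_[-h[1],h[0],0];zb=np.cross(n,yb)
# all points within 3mm of plane near: extents
s=P[195:250,285:390].reshape(-1,3);s=s[(abs((s-ce)@n)<.003)&(s[:,2]>.03)]
a=(s-ce)@yb;b=(s-ce)@zb;print("yb",yb,"zb",zb,"ext y",np.percentile(a,[0,1,99,100]),"z",np.percentile(b,[0,1,99,100]),"z range",s[:,2].min(),s[:,2].max())
# edges of plate at mid
pc=ce+ (0.072-ce[2])/zb[2]*zb; print("point at z=.072",pc)
k=(abs(b+ (ce-pc)@zb)<.02); print("y ext mid",np.percentile((s[k]-pc)@yb,[0,1,99,100]))
# foot: z 4..9mm
s=P[195:250,285:390].reshape(-1,3);s=s[(s[:,2]>.003)&(s[:,2]<.01)];A=(s-pc);print("foot y",np.percentile(A@yb,[1,99]),"x",np.percentile(A[:,:2]@h,[1,99]))
# stop
s=P[195:250,285:390].reshape(-1,3);s=s[s[:,2]>.03];A=s-pc;o=A@n;k=(o>.008)&(o<.04);print("stop y",np.percentile(A[k]@yb,[1,50,99]),"out",o[k].max(),k.sum())
k=(F[...,0]-F[...,2]>50);k[:, :400]=0;k[:,456:]=0;k[:238]=0;k[292:]=0
cn=max(cv2.findContours(k.astype(np.uint8),0,1)[0],key=cv2.contourArea)[:,0];w=world(c,cn);w=w[abs(w[:,2]-.004)<.01]
print("mat",cv2.minAreaRect((w[:,:2]*1000).astype(np.float32)))
E
```

```text
plane n [-0.90175073  0.07468941  0.42575476] lean 0.43979585788003217 rms 0.0008536209589745718 657 c [ 0.57510387 -0.04026763  0.07681181] yaw 3.058954169192018
yb [-0.08254446 -0.99658738  0.        ] zb [ 0.42430182 -0.0351437   0.9048386 ] ext y [-0.10213486 -0.09997838  0.10860698  0.11216885] z [-0.03674928 -0.03340177  0.02747239  0.02897438] z range 0.04292238839654883 0.10292411631258225
point at z=.072 [ 0.57284749 -0.04008074  0.072     ]
y ext mid [-0.10213486 -0.09992983  0.10840588  0.10958234]
foot y [-0.11617811  0.14728394] x [-0.08796439  0.05747911]
stop y [0.1078038  0.10883823 0.11239547] out 0.034513274153372686 83
mat ((467.7548522949219, -294.93060302734375), (109.20142364501953, 111.10929870605469), 8.919604301452637)
```

Emit:
send_rows(steps="1 0.01 0.025 0.005 0 0 0; 1 0.01 0.025 0.005 0 0 0; 1 0.01 0.025 0.005 0 0 0; 1 0.01 0.025 0.005 0 0 0; 1 0.01 0.025 0.005 0 0 0")

```text
clock: 0.52
eef_pos: [0.2326, -0.339, 0.256]
tool_rot: [0.983, 0.186, -0.0, -0.001]
ft_force: [0.5, 0.6, 0.3]
grip_width: 0.0852
grasp_force: 0.0
```

```bash
python3 -c "
from h import *
o=get_obs();print(o['joint_pos'],o['tool_rot'])"
```

```text
[-9.69639299e-01  5.45312874e-02 -1.51816555e-01  1.36565449e+00
  1.44783867e-04  1.79875584e+00] [ 9.82640735e-01  1.85517699e-01 -1.76621331e-04 -5.81084306e-04]
```

Emit:
send_rows(steps="1 0.0125 0.0313 -0.0025 0 0 0.0738; 1 0.0125 0.0313 -0.0025 0 0 0.0738; 1 0.0125 0.0313 -0.0025 0 0 0.0738; 1 0.0125 0.0313 -0.0025 0 0 0.0738; 1 0.0125 0.0313 -0.0025 0 0 0.0738")

```text
clock: 0.93
eef_pos: [0.295, -0.1824, 0.2435]
tool_rot: [0.931, 0.364, -0.0, -0.0]
ft_force: [2.0, -0.6, 0.1]
grip_width: 0.0852
grasp_force: 0.0
```

Emit:
send_rows(steps="1 0.0125 0.0313 -0.0025 0 0 0.0738; 1 0.0125 0.0313 -0.0025 0 0 0.0738; 1 0.0125 0.0313 -0.0025 0 0 0.0738; 1 0.0125 0.0313 -0.0025 0 0 0.0738; 1 0.0125 0.0313 -0.0025 0 0 0.0738")

```text
clock: 1.35
eef_pos: [0.3575, -0.0258, 0.231]
tool_rot: [0.848, 0.529, -0.0, 0.0]
ft_force: [-0.1, 0.1, -0.5]
grip_width: 0.0853
grasp_force: 0.0
```

Emit:
send_rows(steps="1 0.0125 0.0313 -0.0025 0 0 0.0738; 1 0.0125 0.0313 -0.0025 0 0 0.0738; 1 0.0125 0.0313 -0.0025 0 0 0.0738; 1 0.0125 0.0313 -0.0025 0 0 0.0738; 1 0.0125 0.0313 -0.0025 0 0 0.0738")

```text
clock: 1.77
eef_pos: [0.42, 0.1307, 0.2184]
tool_rot: [0.737, 0.676, -0.0, -0.0]
ft_force: [0.3, -1.4, 0.0]
grip_width: 0.0858
grasp_force: 0.0
```

Emit:
send_rows(steps="1 0.0125 0.0313 -0.0025 0 0 0.0738; 1 0.0125 0.0313 -0.0025 0 0 0.0738; 1 0.0125 0.0313 -0.0025 0 0 0.0738; 1 0.0125 0.0313 -0.0025 0 0 0.0738; 1 0.0125 0.0313 -0.0025 0 0 0.0738")

```text
clock: 2.18
eef_pos: [0.4826, 0.287, 0.2055]
tool_rot: [0.6, 0.8, -0.001, -0.0]
ft_force: [0.9, -0.5, 0.4]
grip_width: 0.0853
grasp_force: 0.0
```

```bash
python3 - <<'E'
from h import *
o=get_obs();print(o['joint_pos'],o['eef_pos'],o['tool_rot'],o['clock'])
r=R.from_quat(o['tool_rot']).as_matrix();print(r.round(4), "finger line deg",np.degrees(np.arctan2(r[1,1],r[0,1])))
c=camera("wrist");save(c,"w1")
K=c["camera_matrix"];M=np.eye(4);M[:3,:3]=r;M[:3,3]=o['eef_pos'];T=M@c["T_tool_cam"];c["extrinsics"]=np.linalg.inv(T)
P=cloud(c);m=(c["range_z"]>0)&(abs(P[...,2]-.14)<.006)&(np.hypot(P[...,0]-.483,P[...,1]-.287)<.05)
q=P[m];print(len(q),cv2.minAreaRect((q[:,:2]*1000).astype(np.float32)),np.median(q[:,2]),q.mean(0))
E
```

```text
[ 5.36666437e-01  3.75242548e-01  1.24811665e-01  1.32154931e+00
 -1.03841300e-04  1.82444381e+00] [0.48256825 0.28704669 0.205529  ] [ 6.00309888e-01  7.99767269e-01 -5.67179764e-04 -1.77160456e-04] 2.1833
[[-2.793e-01  9.602e-01 -1.000e-03]
 [ 9.602e-01  2.793e-01 -7.000e-04]
 [-4.000e-04 -1.100e-03 -1.000e+00]] finger line deg 16.215782064347096
4713 ((481.5391540527344, 287.7586975097656), (34.11965560913086, 49.36445999145508), 15.744562149047852) 0.13959862343094312 [0.48123695 0.28906393 0.13949466]
```

View pics/w1.png

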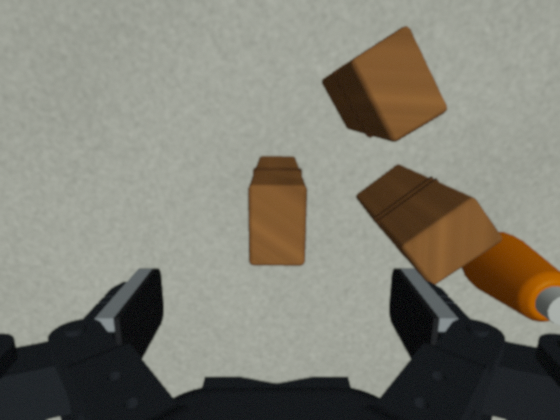

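The wrist picture shows the target block centred between the open fingers at (277,225), with both look-alikes clear to the right. I'll descend and grip.

Emit:
send_rows(steps="1 0 0 -0.02 0 0 0; 1 0 0 -0.025 0 0 0; 1 0 0 -0.025 0 0 0; 1 0 0 -0.025 0 0 0; 1 0 0 -0.0195 0 0 0")

```text
clock: 2.65
eef_pos: [0.4812, 0.2847, 0.0892]
tool_rot: [0.602, 0.798, -0.002, -0.001]
ft_force: [0.6, -0.6, -0.7]
grip_width: 0.0857
grasp_force: 0.0
```

Emit:
send_rows(steps="1 0 0 0 0 0 0; -1 0 0 0 0 0 0; -1 0 0 0 0 0 0; -1 0 0 0 0 0 0; -1 0 0 0 0 0 0")

```text
clock: 3.07
eef_pos: [0.4837, 0.2861, 0.0936]
tool_rot: [0.602, 0.799, 0.002, 0.001]
ft_force: [-1.0, -0.8, -0.5]
grip_width: 0.0384
grasp_force: 0.0
```

Emit:
send_rows(steps="-1 0 0 0 0 0 0; -1 0 0 0 0 0 0; -1 0 0 0 0 0 0; -1 0 0 0 0 0 0; -1 0 0 0 0 0 0")

```text
clock: 3.48
eef_pos: [0.4836, 0.2861, 0.0936]
tool_rot: [0.602, 0.799, 0.002, 0.001]
ft_force: [-0.4, 0.4, 6.5]
grip_width: 0.0333
grasp_force: 60.3
```

Emit:
send_rows(steps="-1 0 0 0.015 0 0 0; -1 0 0 0.02 0 0 0; -1 0 0 0.02 0 0 0; -1 0 0 0.02 0 0 0; -1 0 0 0.02 0 0 0")

```text
clock: 3.9
eef_pos: [0.4821, 0.2853, 0.1874]
tool_rot: [0.602, 0.799, -0.0, -0.0]
ft_force: [0.8, 0.6, -2.0]
grip_width: 0.0334
grasp_force: 59.8
```

```bash
cat >> h.py <<'E'
pc=np.array([.5728,-.0401,.072]);yaw=3.0590;L=.45
Bh=np.array([np.cos(yaw),np.sin(yaw),0]);yb=np.array([-Bh[1],Bh[0],0])
n=Bh*np.cos(L)+np.r_[0,0,np.sin(L)];zb=np.cross(n,yb)
R1=np.stack([-yb,-n,-zb],1)   # pass 1 tool axes
def goal(t,off,tip=.066): return pc+yb*t+n*off+zb*tip
def state(goalR=None,gp=None):
    o=get_obs();A=R.from_quat(o['tool_rot'])
    d=o['eef_pos']-pc;print("clk",round(o['clock'],2),"eef",o['eef_pos'].round(4),"t,off,tip mm",(1e3*np.array([d@yb,d@n,d@zb])).round(1),"F(n,yb,zb)",np.round([o['ft_force']@n,o['ft_force']@yb,o['ft_force']@zb],1),"w",o['grip_width'].round(4),"j",o['joint_pos'].round(2))
    if goalR is not None: print("rotvec",(R.from_matrix(goalR)*A.inv()).as_rotvec().round(4))
    if gp is not None: print("dpos",(gp-o['eef_pos']).round(4))
E
python3 - <<'E'
from h import *
state(R1,goal(-.085,.042)); print(n,yb,zb)
E
```

```text
Traceback (most recent call last):
  File "h.py", line 30, in state
    d=o['eef_pos']-pc;print("clk",round(o['clock'],2),"eef",o['eef_pos'].round(4),"t,off,tip mm",(1e3*np.array([d@yb,d@n,d@zb])).round(1),"F(n,yb,zb)",np.round([o['ft_force']@n,o['ft_force']@yb,o['ft_force']@zb],1),"w",o['grip_width'].round(4),"j",o['joint_pos'].round(2))
                                                                                                                                                                                                                           ^^^^^^^^^^^^^^^^^^^^^
AttributeError: 'float' object has no attribute 'round'
```

```bash
sed -i "s/o\['grip_width'\].round(4)/round(o['grip_width'],4)/" h.py
python3 - <<'E'
from h import *
state(R1,goal(-.085,.042)); print(n,yb,zb)
E
```

```text
clk 3.9 eef [0.4821 0.2853 0.1874] t,off,tip mm [-316.8  155.7   52.9] F(n,yb,zb) [-1.6 -0.7 -1.5] w 0.0334 j [ 0.53  0.38  0.09  1.28 -0.    1.83]
rotvec [-0.044   0.4493 -0.3556]
dpos [ 0.0886 -0.2399 -0.0377]
[-0.89737763  0.07428579  0.43496553] [-0.08249878 -0.99659117  0.        ] [ 0.43348281 -0.03588413  0.9004471 ]
```

Emit:
send_rows(steps="-1 0.0089 -0.024 0 -0.0044 0.0449 -0.0356; -1 0.0089 -0.024 0 -0.0044 0.0449 -0.0356; -1 0.0089 -0.024 0 -0.0044 0.0449 -0.0356; -1 0.0089 -0.024 0 -0.0044 0.0449 -0.0356; -1 0.0089 -0.024 0 -0.0044 0.0449 -0.0356")

```text
clock: 4.32
eef_pos: [0.5273, 0.1646, 0.187]
tool_rot: [0.667, 0.736, -0.077, -0.083]
ft_force: [0.1, -0.8, -1.6]
grip_width: 0.0338
grasp_force: 60.0
```

Emit:
send_rows(steps="-1 0.0089 -0.024 0 -0.0044 0.0449 -0.0356; -1 0.0089 -0.024 0 -0.0044 0.0449 -0.0356; -1 0.0089 -0.024 0 -0.0044 0.0449 -0.0356; -1 0.0089 -0.024 0 -0.0044 0.0449 -0.0356; -1 0.0089 -0.024 0 -0.0044 0.0449 -0.0356")

```text
clock: 4.73
eef_pos: [0.572, 0.0444, 0.1867]
tool_rot: [0.718, 0.659, -0.151, -0.164]
ft_force: [2.0, 1.0, -1.3]
grip_width: 0.0335
grasp_force: 60.0
```

Emit:
send_rows(steps="-1 0 0 -0.01 0 0 0; -1 0 0 -0.01 0 0 0; -1 0 0 -0.01 0 0 0; -1 0 0 -0.0077 0 0 0; -1 0 0 0 0 0 0")

```text
clock: 5.15
eef_pos: [0.57, 0.0467, 0.1475]
tool_rot: [0.717, 0.661, -0.152, -0.165]
ft_force: [-0.5, 1.1, -1.0]
grip_width: 0.0335
grasp_force: 60.4
```

```bash
cat >> h.py <<'E'
def plate(save_as=None):
    c=camera("top");P=cloud(c)
    poly=np.array([[299,214],[374,220],[371,231],[298,226]],np.float32)
    m=np.zeros(P.shape[:2],np.uint8);cv2.fillPoly(m,[poly.round().astype(int)],1)
    q=P[m>0];d=(q-pc)@n;y=(q-pc)@yb;s=(q-pc)@zb
    k=(abs(d)<.02)&(abs(y)<.1)&(abs(s)<.026)
    print("plate d mm by y-bin:",[(int(lo*1e3),round(1e3*np.median(d[k&(y>=lo)&(y<lo+.04)]),1),int((k&(y>=lo)&(y<lo+.04)).sum())) for lo in (-.1,-.06,-.02,.02,.06) if (k&(y>=lo)&(y<lo+.04)).sum()>5])
    if save_as: save(c,save_as)
    return c,P
E
python3 - <<'E'
from h import *
state(R1,goal(-.085,.042)); plate("press0")
import pickle
P0=pickle.load(open("P.pkl","rb"))
E
```

```text
clk 5.15 eef [0.57   0.0467 0.1475] t,off,tip mm [-86.3  41.8  63.7] F(n,yb,zb) [ 0.1 -1.  -1.1] w 0.0335 j [0.05 0.82 0.63 1.83 0.06 1.69]
rotvec [ 0.     -0.0018 -0.0015]
dpos [ 0.0007 -0.0014  0.0022]
plate d mm by y-bin: []
```

View pics/press0.png

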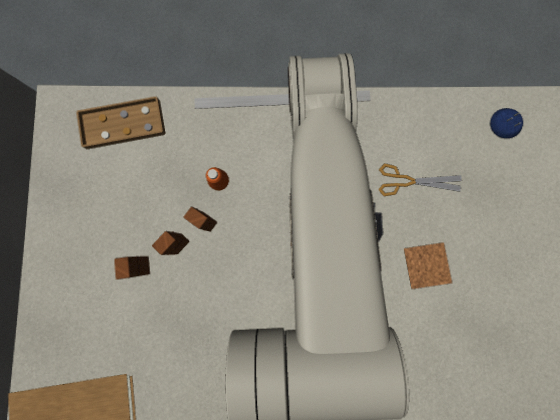

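The arm hides the plate from the top camera, so I'll check the wrist and scene views and take an averaged force baseline.

```bash
cat >> h.py <<'E'
def favg(k=6,name="wrist"):
    F=[];E=[]
    for _ in range(k):
        o=get_obs();F.append(o['ft_force']);E.append(o['eef_pos']);c=camera(name)
    F=np.array(F);f=F.mean(0);d=np.mean(E,0)-pc
    print("F n,yb,zb",np.round([f@n,f@yb,f@zb],2),"sd",(F@n).std().round(2),"t,off,tip",(1e3*np.array([d@yb,d@n,d@zb])).round(1));return c
E
python3 - <<'E'
from h import *
w=favg(6);s=favg(3,"scene");print(w["T_tool_cam"].round(3))
a=cv2.resize(w["frame"],(400,300));b=cv2.resize(s["frame"][170:290,170:330],(400,300),interpolation=cv2.INTER_CUBIC)
cv2.imwrite("pics/pair.png",np.hstack([a,b])[...,::-1])
E
```

```text
F n,yb,zb [-0.52  0.12 -1.28] sd 0.61 t,off,tip [-86.1  41.7  66.4]
F n,yb,zb [-0.46  0.3  -1.77] sd 0.62 t,off,tip [-85.5  41.1  66.6]
[[-0.    -0.965 -0.261  0.066]
 [ 1.    -0.    -0.    -0.001]
 [ 0.    -0.261  0.965 -0.142]
 [ 0.     0.     0.     1.   ]]
```

View pics/pair.png

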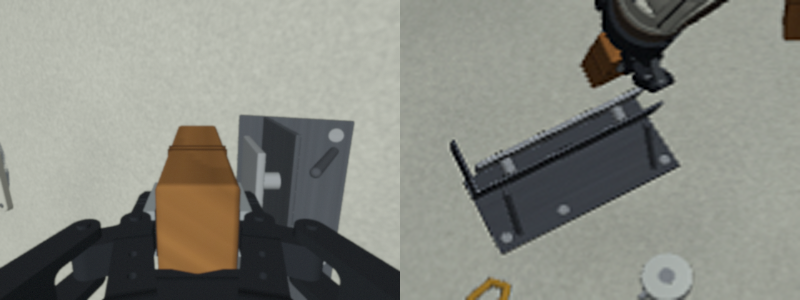

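The left (wrist) half shows the block from (157,125) to (238,270), clear of the plate's open end at (243–265,120–200), and it sees the plate edge-on. The right (scene) half shows the bracket from behind with the block at its open end. I'll close in along the plate normal.

Emit:
send_rows(steps="-1 0.00395 -0.00033 -0.00191 0 0 0; -1 0.00395 -0.00033 -0.00191 0 0 0; -1 0.00395 -0.00033 -0.00191 0 0 0; -1 0.00395 -0.00033 -0.00191 0 0 0; -1 0.00395 -0.00033 -0.00191 0 0 0")

```text
clock: 6.07
eef_pos: [0.5918, 0.0438, 0.139]
tool_rot: [0.717, 0.66, -0.151, -0.164]
ft_force: [0.0, 0.6, -0.6]
grip_width: 0.0335
grasp_force: 60.3
```

```bash
cat >> h.py <<'E'
def wr(name):
    w=favg(8);np.save(name,w["frame"]);np.save(name+"_z",w["range_z"]);cv2.imwrite(f"pics/{name}.png",w["frame"][...,::-1])
E
python3 - <<'E'
from h import *
wr("a0");state(R1,goal(-.085,.012))
E
```

```text
F n,yb,zb [-0.3  -0.01 -1.3 ] sd 0.35 t,off,tip [-85.2  18.6  65.5]
clk 6.47 eef [0.5913 0.0439 0.1398] t,off,tip mm [-85.2  19.1  66. ] F(n,yb,zb) [-1.1  0.2 -1.7] w 0.0339 j [0.05 0.88 0.72 1.86 0.06 1.69]
rotvec [-0.      0.0015  0.0006]
dpos [ 0.0064 -0.0008 -0.0031]
```

Emit:
send_rows(steps="-1 0.0009 -0.00007 -0.00043 0 0 0; -1 0.0009 -0.00007 -0.00043 0 0 0; -1 0.0009 -0.00007 -0.00043 0 0 0; -1 0 0 0 0 0 0; -1 0 0 0 0 0 0")

```text
clock: 6.88
eef_pos: [0.5939, 0.0437, 0.1384]
tool_rot: [0.717, 0.66, -0.151, -0.164]
ft_force: [-0.0, 0.0, -1.0]
grip_width: 0.0333
grasp_force: 60.5
```

```bash
python3 - <<'E'
from h import *
wr("a1")
E
```

```text
F n,yb,zb [ 0.1   0.08 -1.  ] sd 0.38 t,off,tip [-85.3  16.1  65.9]
```

Emit:
send_rows(steps="-1 0.0009 -0.00007 -0.00043 0 0 0; -1 0.0009 -0.00007 -0.00043 0 0 0; -1 0.0009 -0.00007 -0.00043 0 0 0; -1 0 0 0 0 0 0; -1 0 0 0 0 0 0")

```text
clock: 7.7
eef_pos: [0.5967, 0.0434, 0.1369]
tool_rot: [0.717, 0.66, -0.151, -0.164]
ft_force: [-1.5, 0.1, -1.1]
grip_width: 0.0334
grasp_force: 60.4
```

```bash
python3 - <<'E'
from h import *
wr("a2")
a=[cv2.resize(np.load(f"a{i}.npy")[140:320,290:420],(260,360),interpolation=cv2.INTER_CUBIC) for i in range(3)]
cv2.imwrite("pics/tri.png",np.hstack(a)[...,::-1])
E
```

```text
F n,yb,zb [ 0.73  0.15 -1.08] sd 0.48 t,off,tip [-85.3  13.   65.8]
```

View pics/tri.png

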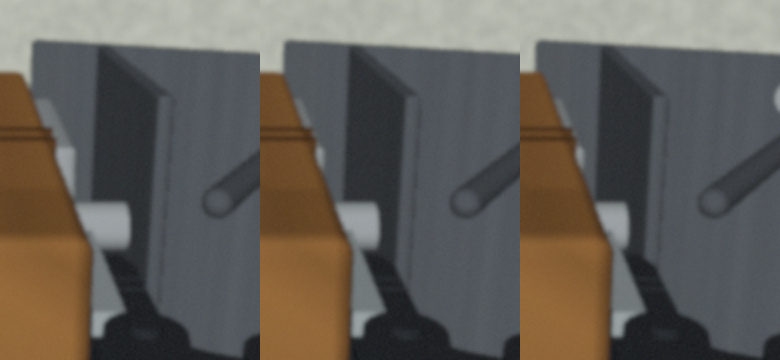

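The three crops show the bracket's back edge shifting 100→90→80 while the plate edge goes 75→63→63. So the plate started moving with the block at about off = 16 mm, which agrees with the force rise. I'll press to about 5 mm and rub.

Emit:
send_rows(steps="-1 0.0007 -0.00005 -0.00033 0 0 0; -1 0.0007 -0.00005 -0.00033 0 0 0; -1 0 0 0 0 0 0; -1 -0.00045 -0.00548 0 0 0 0; -1 -0.00045 -0.00548 0 0 0 0")

```text
clock: 8.52
eef_pos: [0.5972, 0.0326, 0.1363]
tool_rot: [0.717, 0.66, -0.151, -0.164]
ft_force: [-1.4, 1.1, -1.6]
grip_width: 0.0337
grasp_force: 60.4
```

Emit:
send_rows(steps="-1 -0.00045 -0.00548 0 0 0 0; -1 -0.00045 -0.00548 0 0 0 0; -1 -0.00045 -0.00548 0 0 0 0; -1 -0.00045 -0.00548 0 0 0 0; -1 -0.00045 -0.00548 0 0 0 0")

```text
clock: 8.93
eef_pos: [0.5949, 0.0042, 0.1364]
tool_rot: [0.718, 0.66, -0.151, -0.164]
ft_force: [-0.9, 1.2, -0.4]
grip_width: 0.0333
grasp_force: 60.4
```

```bash
python3 - <<'E'
from h import *
wr("b1");state(R1,goal(.080,.0115))
E
```

```text
F n,yb,zb [ 0.91  0.39 -1.18] sd 0.3 t,off,tip [-45.8  11.4  65.9]
clk 9.33 eef [0.595  0.005  0.1363] t,off,tip mm [-46.8  11.4  65.9] F(n,yb,zb) [ 0.9  1.4 -1.6] w 0.0332 j [-0.01  0.89  0.73  1.87  0.03  1.64]
rotvec [0.0004 0.0012 0.0002]
dpos [-0.0105 -0.1263  0.0002]
```

```bash
cat >> h.py <<'E'
def wcloud(z,eef,rot,c):
    M=np.eye(4);M[:3,:3]=rot;M[:3,3]=eef
    return cloud(dict(range_z=z,camera_matrix=c["camera_matrix"],k1=c["k1"],extrinsics=np.linalg.inv(M@c["T_tool_cam"])))
def edge(z,t,off,tip,rot,c):
    P=wcloud(z,goal(t/1e3,off/1e3,tip/1e3),rot,c);Q=(P-pc)@np.stack([n,yb,zb],1)*1e3
    m=(z>0)&(abs(Q[...,1]+90)<14)&(abs(Q[...,2])<24)&(abs(Q[...,0])<18)
    v=Q[m];h,e=np.histogram(v[:,0],bins=np.arange(-18,18.1,1));print(len(v),dict(zip(e[:-1].astype(int).tolist(),h.tolist())))
    m=(z>0)&(abs(Q[...,1])<112)&(abs(Q[...,2])<26)&(Q[...,0]<-20)&(Q[...,0]>-60);v=Q[m];
    h,e=np.histogram(v[:,0],bins=np.arange(-60,-19,2));print("back",dict(zip(e[:-1].astype(int).tolist(),h.tolist())))
E
python3 - <<'E'
from h import *
c=camera("wrist")
for nm,p in(("a0",(-85.2,18.6,65.7)),("a1",(-85.3,16.1,65.9)),("a2",(-85.3,13,65.8)),("b1",(-45.8,11.4,65.9))):
    print(nm);edge(np.load(nm+"_z.npy"),*p,R1,c)
a=np.load("b1.npy")[100:400,200:480]
cv2.imwrite("pics/b1c.png",cv2.resize(a,None,fx=2,fy=2,interpolation=cv2.INTER_CUBIC)[...,::-1])
E
```

```text
a0
211 {-18: 4, -17: 4, -16: 6, -15: 7, -14: 6, -13: 5, -12: 6, -11: 1, -10: 0, -9: 0, -8: 0, -7: 0, -6: 22, -5: 34, -4: 32, -3: 37, -2: 26, -1: 21, 0: 0, 1: 0, 2: 0, 3: 0, 4: 0, 5: 0, 6: 0, 7: 0, 8: 0, 9: 0, 10: 0, 11: 0, 12: 0, 13: 0, 14: 0, 15: 0, 16: 0, 17: 0}
back {-60: 35, -58: 37, -56: 38, -54: 41, -52: 43, -50: 44, -48: 27, -46: 16, -44: 7, -42: 3, -40: 1, -38: 0, -36: 0, -34: 0, -32: 0, -30: 0, -28: 0, -26: 1554, -24: 83, -22: 86}
a1
94 {-18: 6, -17: 5, -16: 6, -15: 6, -14: 5, -13: 0, -12: 0, -11: 0, -10: 0, -9: 0, -8: 0, -7: 0, -6: 5, -5: 26, -4: 24, -3: 11, -2: 0, -1: 0, 0: 0, 1: 0, 2: 0, 3: 0, 4: 0, 5: 0, 6: 0, 7: 0, 8: 0, 9: 0, 10: 0, 11: 0, 12: 0, 13: 0, 14: 0, 15: 0, 16: 0, 17: 0}
back {-60: 36, -58: 37, -56: 38, -54: 37, -52: 45, -50: 46, -48: 37, -46: 18, -44: 11, -42: 3, -40: 1, -38: 0, -36: 0, -34: 0, -32: 0, -30: 0, -28: 0, -26: 1400, -24: 87, -22: 86}
a2
76 {-18: 4, -17: 5, -16: 0, -15: 0, -14: 0, -13: 0, -12: 0, -11: 0, -10: 0, -9: 9, -8: 28, -7: 21, -6: 9, -5: 0, -4: 0, -3: 0, -2: 0, -1: 0, 0: 0, 1: 0, 2: 0, 3: 0, 4: 0, 5: 0, 6: 0, 7: 0, 8: 0, 9: 0, 10: 0, 11: 0, 12: 0, 13: 0, 14: 0, 15: 0, 16: 0, 17: 0}
back {-60: 33, -58: 41, -56: 40, -54: 43, -52: 45, -50: 40, -48: 35, -46: 15, -44: 8, -42: 3, -40: 1, -38: 0, -36: 0, -34: 0, -32: 0, -30: 0, -28: 0, -26: 1317, -24: 82, -22: 56}
b1
397 {-18: 1, -17: 0, -16: 0, -15: 0, -14: 0, -13: 0, -12: 0, -11: 3, -10: 5, -9: 10, -8: 10, -7: 10, -6: 41, -5: 317, -4: 0, -3: 0, -2: 0, -1: 0, 0: 0, 1: 0, 2: 0, 3: 0, 4: 0, 5: 0, 6: 0, 7: 0, 8: 0, 9: 0, 10: 0, 11: 0, 12: 0, 13: 0, 14: 0, 15: 0, 16: 0, 17: 0}
back {-60: 32, -58: 31, -56: 33, -54: 33, -52: 38, -50: 36, -48: 18, -46: 6, -44: 2, -42: 0, -40: 2, -38: 0, -36: 0, -34: 0, -32: 0, -30: 0, -28: 0, -26: 2460, -24: 90, -22: 93}
```

View pics/b1c.png

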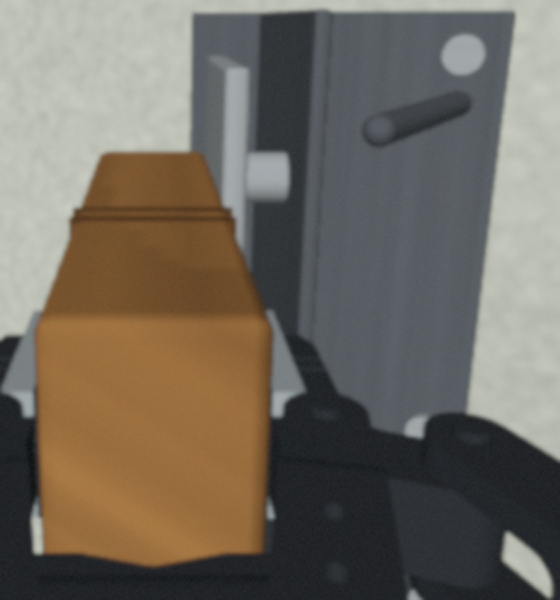

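The wrist crop shows the block's side flush with the plate: the plate edge at (235,70–230) meets the block. Depth puts the face pushed in about 4.5–5 mm, which is what I want. I'll continue the rub.

Emit:
send_rows(steps="-1 -0.00045 -0.00548 0 0 0 0; -1 -0.00045 -0.00548 0 0 0 0; -1 -0.00045 -0.00548 0 0 0 0; -1 -0.00045 -0.00548 0 0 0 0; -1 -0.00045 -0.00548 0 0 0 0")

```text
clock: 9.8
eef_pos: [0.5927, -0.023, 0.1364]
tool_rot: [0.718, 0.66, -0.15, -0.164]
ft_force: [-1.0, 1.2, -1.2]
grip_width: 0.0334
grasp_force: 60.4
```

Emit:
send_rows(steps="-1 -0.00045 -0.00548 0 0 0 0; -1 -0.00045 -0.00548 0 0 0 0; -1 -0.00045 -0.00548 0 0 0 0; -1 -0.00045 -0.00548 0 0 0 0; -1 -0.00045 -0.00548 0 0 0 0")

```text
clock: 10.22
eef_pos: [0.5904, -0.0504, 0.1363]
tool_rot: [0.717, 0.66, -0.151, -0.164]
ft_force: [-1.0, 1.5, -0.7]
grip_width: 0.0333
grasp_force: 60.4
```

Emit:
send_rows(steps="-1 -0.00045 -0.00548 0 0 0 0; -1 -0.00045 -0.00548 0 0 0 0; -1 -0.00045 -0.00548 0 0 0 0; -1 -0.00045 -0.00548 0 0 0 0; -1 -0.00045 -0.00548 0 0 0 0")

```text
clock: 10.63
eef_pos: [0.5882, -0.0777, 0.1363]
tool_rot: [0.717, 0.66, -0.151, -0.164]
ft_force: [-1.2, -0.1, -1.1]
grip_width: 0.0335
grasp_force: 60.4
```

Emit:
send_rows(steps="-1 -0.00045 -0.00548 0 0 0 0; -1 -0.00045 -0.00548 0 0 0 0; -1 -0.00045 -0.00548 0 0 0 0; -1 -0.00045 -0.00548 0 0 0 0; -1 0 0 0 0 0 0")

```text
clock: 11.05
eef_pos: [0.5863, -0.1007, 0.1363]
tool_rot: [0.718, 0.66, -0.151, -0.163]
ft_force: [-1.7, -1.1, -0.4]
grip_width: 0.0333
grasp_force: 60.5
```

```bash
python3 - <<'E'
from h import *
wr("b2");state(R1,goal(.080,.0115))
c=camera("wrist");o=get_obs();d=o["eef_pos"]-pc
edge(c["range_z"],d@yb*1e3,d@n*1e3,d@zb*1e3,R.from_quat(o["tool_rot"]).as_matrix(),c)
E
```

```text
F n,yb,zb [ 1.22  0.96 -1.55] sd 0.45 t,off,tip [58.3 11.4 66. ]
clk 11.45 eef [ 0.5864 -0.099   0.1363] t,off,tip mm [57.6 11.4 66. ] F(n,yb,zb) [ 0.3  1.  -1.5] w 0.0339 j [-0.15  0.89  0.73  1.87 -0.03  1.51]
rotvec [0.0003 0.0012 0.0001]
dpos [-0.0019 -0.0223  0.0001]
0 {-18: 0, -17: 0, -16: 0, -15: 0, -14: 0, -13: 0, -12: 0, -11: 0, -10: 0, -9: 0, -8: 0, -7: 0, -6: 0, -5: 0, -4: 0, -3: 0, -2: 0, -1: 0, 0: 0, 1: 0, 2: 0, 3: 0, 4: 0, 5: 0, 6: 0, 7: 0, 8: 0, 9: 0, 10: 0, 11: 0, 12: 0, 13: 0, 14: 0, 15: 0, 16: 0, 17: 0}
back {-60: 40, -58: 41, -56: 40, -54: 46, -52: 44, -50: 48, -48: 35, -46: 24, -44: 15, -42: 5, -40: 3, -38: 0, -36: 0, -34: 0, -32: 0, -30: 0, -28: 0, -26: 4369, -24: 81, -22: 87}
```

Emit:
send_rows(steps="-1 -0.00048 -0.0057 0 0 0 0; -1 -0.00048 -0.0057 0 0 0 0; -1 -0.00048 -0.0057 0 0 0 0; -1 -0.00048 -0.0057 0 0 0 0; -1 0 0 0 0 0 0")

```text
clock: 11.92
eef_pos: [0.5843, -0.1237, 0.1363]
tool_rot: [0.718, 0.66, -0.151, -0.164]
ft_force: [-1.6, -0.6, -0.2]
grip_width: 0.0333
grasp_force: 60.4
```

```bash
python3 - <<'E'
from h import *
wr("b3")
E
```

```text
F n,yb,zb [ 1.21  0.84 -1.49] sd 0.35 t,off,tip [81.4 11.4 65.9]
```

Emit:
send_rows(steps="-1 -0.0036 0.0003 0.00175 0 0 0; -1 -0.0075 0.0006 0.0036 0 0 0; -1 -0.0108 0.0009 0.0052 0 0 0; -1 -0.0108 0.0009 0.0052 0 0 0; -1 -0.0108 0.0009 0.0052 0 0 0")

```text
clock: 12.73
eef_pos: [0.541, -0.1178, 0.1574]
tool_rot: [0.717, 0.66, -0.15, -0.163]
ft_force: [0.2, -0.8, -2.3]
grip_width: 0.0335
grasp_force: 60.5
```

```bash
python3 - <<'E'
from h import *
# pass2 candidates: turn +-90 about block axis
for sg in (1,-1):
    R2=R.from_rotvec(zb*sg*np.pi/2).as_matrix()@R1; print(sg);state(R2,goal(-.090,.058))
E
```

```text
1
clk 12.73 eef [ 0.541  -0.1178  0.1574] t,off,tip mm [80.  59.9 65.8] F(n,yb,zb) [-1.2  0.8 -1.9] w 0.0335 j [-0.19  0.77  0.56  1.81 -0.05  1.47]
rotvec [ 0.6786 -0.0547  1.4156]
dpos [ 0.0158  0.1693 -0.0007]
-1
clk 12.73 eef [ 0.541  -0.1178  0.1574] t,off,tip mm [80.  59.9 65.8] F(n,yb,zb) [-1.2  0.8 -1.9] w 0.0335 j [-0.19  0.77  0.56  1.81 -0.05  1.47]
rotvec [-0.6794  0.059  -1.415 ]
dpos [ 0.0158  0.1693 -0.0007]
```

Emit:
send_rows(steps="-1 0.0016 0.0169 0 0 0 0; -1 0.0016 0.0169 0 0 0 0; -1 0.0016 0.0169 0 0 0 0; -1 0.0016 0.0169 0 0 0 0; -1 0.0016 0.0169 0 0 0 0")

```text
clock: 13.15
eef_pos: [0.5494, -0.0313, 0.1568]
tool_rot: [0.717, 0.661, -0.151, -0.164]
ft_force: [0.9, 0.4, -2.1]
grip_width: 0.0334
grasp_force: 60.6
```

Emit:
send_rows(steps="-1 0.0005 0.0056 0 0.04524 -0.00365 0.09437; -1 0.0005 0.0056 0 0.04524 -0.00365 0.09437; -1 0.0005 0.0056 0 0.04524 -0.00365 0.09437; -1 0.0005 0.0056 0 0.04524 -0.00365 0.09437; -1 0.0005 0.0056 0 0.04524 -0.00365 0.09437")

```text
clock: 13.57
eef_pos: [0.5518, -0.0037, 0.1567]
tool_rot: [0.519, 0.825, -0.103, -0.198]
ft_force: [0.2, 0.1, -0.9]
grip_width: 0.0333
grasp_force: 60.6
```

Emit:
send_rows(steps="-1 0.0005 0.0056 0 0.04524 -0.00365 0.09437; -1 0.0005 0.0056 0 0.04524 -0.00365 0.09437; -1 0.0005 0.0056 0 0.04524 -0.00365 0.09437; -1 0.0005 0.0056 0 0.04524 -0.00365 0.09437; -1 0.0005 0.0056 0 0.04524 -0.00365 0.09437")

```text
clock: 13.98
eef_pos: [0.5542, 0.0242, 0.1567]
tool_rot: [0.288, 0.931, -0.049, -0.218]
ft_force: [0.7, 0.3, -1.0]
grip_width: 0.0328
grasp_force: 60.6
```

Emit:
send_rows(steps="-1 0.0005 0.0056 0 0.04524 -0.00365 0.09437; -1 0.0005 0.0056 0 0.04524 -0.00365 0.09437; -1 0.0005 0.0056 0 0.04524 -0.00365 0.09437; -1 0.0005 0.0056 0 0.04524 -0.00365 0.09437; -1 0.0005 0.0056 0 0.04524 -0.00365 0.09437")

```text
clock: 14.4
eef_pos: [0.5566, 0.0522, 0.1567]
tool_rot: [0.037, 0.974, 0.009, -0.223]
ft_force: [-0.3, 1.4, -1.3]
grip_width: 0.0337
grasp_force: 60.6
```

```bash
cat >> h.py <<'E'
R2=R.from_rotvec(zb*np.pi/2).as_matrix()@R1
def look2():
    o=get_obs();c=camera("wrist");d=(o["eef_pos"]-pc);z=c["range_z"]
    P=wcloud(z,o["eef_pos"],R.from_quat(o["tool_rot"]).as_matrix(),c);Q=(P-pc)@np.stack([n,yb,zb],1)*1e3
    for lo in(-95,-60,-20,20,60):
        m=(z>0)&(Q[...,1]>lo)&(Q[...,1]<lo+35)&(abs(Q[...,2])<26)&(abs(Q[...,0])<18);v=Q[m][:,0]
        if len(v)>20: print(lo,len(v),np.percentile(v,[10,50,90]).round(1))
    # block top face: in tool frame
    T=(P-o["eef_pos"])@R.from_quat(o["tool_rot"]).as_matrix()*1e3
    m=(z>0)&(abs(T[...,2]+46.4)<3)&(abs(T[...,0])<35)&(abs(T[...,1])<22);v=T[m];print("top in tool: n",len(v),"x",np.percentile(v[:,0],[1,99]).round(1),"y",np.percentile(v[:,1],[1,99]).round(1))
    return c,Q,T
E
python3 - <<'E'
from h import *
wr("c0");state(R2,goal(-.090,.026));look2()
E
```

```text
F n,yb,zb [-0.69 -0.14 -1.32] sd 0.54 t,off,tip [-90.   58.3  66.1]
clk 14.8 eef [0.5565 0.0501 0.1572] t,off,tip mm [-88.5  58.4  66.4] F(n,yb,zb) [-2.4  0.4 -1.4] w 0.0338 j [0.06 0.78 0.58 1.82 0.06 0.13]
rotvec [0.002  0.0002 0.001 ]
dpos [ 0.029  -0.0009 -0.0145]
-20 683 [-0.2  0.3  0.7]
20 2126 [-0.2  0.4  0.9]
60 1422 [-0.2  0.4  0.8]
top in tool: n 14134 x [-10.9  26.6] y [-18.3  18.4]
```

Emit:
send_rows(steps="-1 0.0058 -0.00048 -0.00281 0 0 0; -1 0.0058 -0.00048 -0.00281 0 0 0; -1 0.0058 -0.00048 -0.00281 0 0 0; -1 0.0058 -0.00048 -0.00281 0 0 0; -1 0.0058 -0.00048 -0.00281 0 0 0")

```text
clock: 15.27
eef_pos: [0.5862, 0.0476, 0.1425]
tool_rot: [0.04, 0.974, 0.008, -0.223]
ft_force: [1.1, 0.3, -1.0]
grip_width: 0.0334
grasp_force: 60.5
```

Emit:
send_rows(steps="-1 0.0016 -0.00013 -0.00078 0 0 0; -1 0.0016 -0.00013 -0.00078 0 0 0; -1 0.0016 -0.00013 -0.00078 0 0 0; -1 0 0 0 0 0 0; -1 0 0 0 0 0 0")

```text
clock: 15.68
eef_pos: [0.59, 0.0474, 0.1408]
tool_rot: [0.04, 0.974, 0.008, -0.223]
ft_force: [-2.0, -0.6, -3.0]
grip_width: 0.0332
grasp_force: 60.5
```

```bash
python3 - <<'E'
from h import *
wr("c1");look2();state(R2)
E
```

```text
F n,yb,zb [ 0.79  0.38 -2.5 ] sd 0.46 t,off,tip [-88.6  21.   66.5]
-60 1309 [-2.8 -2.4 -2. ]
-20 2118 [-2.7 -2.3 -2. ]
20 2157 [-2.5 -2.1 -1.8]
60 758 [-2.4 -2.1 -1.7]
top in tool: n 14106 x [-10.8  26.6] y [-18.4  18.4]
clk 16.13 eef [0.5903 0.0474 0.141 ] t,off,tip mm [-88.7  20.9  66.6] F(n,yb,zb) [ 0.4 -0.2 -2.1] w 0.0329 j [0.05 0.87 0.72 1.86 0.06 0.12]
rotvec [ 0.0014  0.0005 -0.0001]
```

Emit:
send_rows(steps="-1 0.0011 -0.00009 -0.00054 0 0 0; -1 0.0011 -0.00009 -0.00054 0 0 0; -1 0 0 0 0 0 0; -1 -0.00045 -0.00548 0 0 0 0; -1 -0.00045 -0.00548 0 0 0 0")

```text
clock: 16.55
eef_pos: [0.5916, 0.0365, 0.1398]
tool_rot: [0.04, 0.974, 0.009, -0.223]
ft_force: [-2.8, 2.0, -1.6]
grip_width: 0.0333
grasp_force: 60.6
```

Emit:
send_rows(steps="-1 -0.00045 -0.00548 0 0 0 0; -1 -0.00045 -0.00548 0 0 0 0; -1 -0.00045 -0.00548 0 0 0 0; -1 -0.00045 -0.00548 0 0 0 0; -1 -0.00045 -0.00548 0 0 0 0")

```text
clock: 16.97
eef_pos: [0.5893, 0.0081, 0.1398]
tool_rot: [0.041, 0.974, 0.009, -0.223]
ft_force: [-1.0, 0.7, -0.3]
grip_width: 0.0333
grasp_force: 60.6
```

```bash
python3 - <<'E'
from h import *
look2();state(R2)
E
```

```text
-95 241 [-5.4 -5.  -4.4]
-20 1357 [-5.4 -5.  -4.6]
20 2122 [-5.3 -4.9 -4.5]
60 2167 [-5.1 -4.7 -4.3]
top in tool: n 14127 x [-10.9  26.6] y [-18.3  18.4]
clk 17.02 eef [0.5892 0.0069 0.1399] t,off,tip mm [-48.2  18.3  66.6] F(n,yb,zb) [ 0.6  0.1 -1.4] w 0.0334 j [-0.    0.87  0.71  1.86  0.03  0.07]
rotvec [0.0023 0.0003 0.0011]
```

Emit:
send_rows(steps="-1 -0.00045 -0.00548 0 0 0 0; -1 -0.00045 -0.00548 0 0 0 0; -1 -0.00045 -0.00548 0 0 0 0; -1 -0.00045 -0.00548 0 0 0 0; -1 -0.00045 -0.00548 0 0 0 0")

```text
clock: 17.43
eef_pos: [0.5871, -0.0191, 0.1398]
tool_rot: [0.04, 0.974, 0.008, -0.223]
ft_force: [-2.1, 1.3, -0.3]
grip_width: 0.0333
grasp_force: 60.6
```

Emit:
send_rows(steps="-1 -0.00045 -0.00548 0 0 0 0; -1 -0.00045 -0.00548 0 0 0 0; -1 -0.00045 -0.00548 0 0 0 0; -1 -0.00045 -0.00548 0 0 0 0; -1 -0.00045 -0.00548 0 0 0 0")

```text
clock: 17.85
eef_pos: [0.5848, -0.0465, 0.1398]
tool_rot: [0.04, 0.974, 0.008, -0.223]
ft_force: [-0.8, 1.7, -0.8]
grip_width: 0.0332
grasp_force: 60.6
```

Emit:
send_rows(steps="-1 -0.00045 -0.00548 0 0 0 0; -1 -0.00045 -0.00548 0 0 0 0; -1 -0.00045 -0.00548 0 0 0 0; -1 -0.00045 -0.00548 0 0 0 0; -1 -0.00045 -0.00548 0 0 0 0")

```text
clock: 18.27
eef_pos: [0.5825, -0.0739, 0.1398]
tool_rot: [0.04, 0.974, 0.008, -0.223]
ft_force: [-1.9, 1.4, -1.7]
grip_width: 0.0337
grasp_force: 60.6
```

Emit:
send_rows(steps="-1 -0.00045 -0.00548 0 0 0 0; -1 -0.00045 -0.00548 0 0 0 0; -1 -0.00045 -0.00548 0 0 0 0; -1 -0.00045 -0.00548 0 0 0 0; -1 0 0 0 0 0 0")

```text
clock: 18.68
eef_pos: [0.5806, -0.0969, 0.1398]
tool_rot: [0.041, 0.974, 0.008, -0.223]
ft_force: [-2.2, -1.0, -1.4]
grip_width: 0.0334
grasp_force: 60.5
```

```bash
python3 - <<'E'
from h import *
wr("c2");look2();state(R2,goal(.088,.0185))
E
```

```text
F n,yb,zb [ 0.97  1.16 -1.46] sd 0.66 t,off,tip [55.  18.2 66.5]
-95 2183 [-5.5 -5.1 -4.8]
-60 2144 [-5.6 -5.2 -4.9]
-20 1912 [-5.6 -5.3 -4.9]
60 87 [-5.3 -4.8 -4.4]
top in tool: n 14109 x [-10.8  26.6] y [-18.4  18.3]
clk 19.13 eef [ 0.5808 -0.0952  0.1398] t,off,tip mm [54.3 18.2 66.5] F(n,yb,zb) [ 1.3  0.8 -0.9] w 0.0334 j [-0.15  0.87  0.71  1.86 -0.03 -0.06]
rotvec [ 0.0017  0.0004 -0.0005]
dpos [-0.0033 -0.0336 -0.0004]
```

Emit:
send_rows(steps="-1 -0.00045 -0.00548 0 0 0 0; -1 -0.00045 -0.00548 0 0 0 0; -1 -0.00045 -0.00548 0 0 0 0; -1 -0.00045 -0.00548 0 0 0 0; -1 -0.00045 -0.00548 0 0 0 0")

```text
clock: 19.55
eef_pos: [0.5785, -0.1233, 0.1398]
tool_rot: [0.04, 0.974, 0.009, -0.223]
ft_force: [-1.5, 1.5, -0.9]
grip_width: 0.0335
grasp_force: 60.6
```

Emit:
send_rows(steps="-1 -0.00045 -0.00548 0 0 0 0; -1 0 0 0 0 0 0; -1 0 0 0 0 0 0; -1 0 0 0 0 0 0; -1 0 0 0 0 0 0")

```text
clock: 19.97
eef_pos: [0.5781, -0.1285, 0.1398]
tool_rot: [0.04, 0.974, 0.008, -0.223]
ft_force: [-1.9, -1.7, -0.3]
grip_width: 0.0332
grasp_force: 60.5
```

Emit:
send_rows(steps="-1 -0.0036 0.0003 0.00175 0 0 0; -1 -0.0075 0.0006 0.0036 0 0 0; -1 -0.0108 0.0009 0.0052 0 0 0; -1 -0.0108 0.0009 0.0052 0 0 0; -1 -0.0108 0.0009 0.0052 0 0 0")

```text
clock: 20.38
eef_pos: [0.5347, -0.1239, 0.1609]
tool_rot: [0.04, 0.974, 0.009, -0.222]
ft_force: [-0.5, 0.4, -1.6]
grip_width: 0.0336
grasp_force: 60.5
```

```bash
python3 - <<'E'
from h import *
o=get_obs();A=R.from_quat(o['tool_rot']).as_matrix()
# upright: minimal rotation bringing tool z to -Z
v=np.cross(A[:,2],[0,0,-1.]);a=np.arcsin(np.linalg.norm(v));rv=v/np.linalg.norm(v)*a
B=R.from_rotvec(rv).as_matrix()@A
g=np.array([.4678,-.2949,.0996])-B@np.array([.0016,0,0])
print(B.round(3));state(B,g+[0,0,.09])
E
```

```text
[[-0.997  0.082  0.   ]
 [ 0.082  0.997 -0.   ]
 [-0.     0.    -1.   ]]
clk 20.38 eef [ 0.5347 -0.1239  0.1609] t,off,tip mm [86.7 66.6 66.5] F(n,yb,zb) [-0.2 -0.3 -1.7] w 0.0336 j [-0.2   0.76  0.55  1.81 -0.05 -0.11]
rotvec [-0.036  -0.4465  0.    ]
dpos [-0.0653 -0.1711  0.0287]
```

Emit:
send_rows(steps="-1 -0.006 -0.005 0.0057 0 0 0; -1 -0.006 -0.005 0.0057 0 0 0; -1 -0.006 -0.005 0.0057 0 0 0; -1 -0.006 -0.005 0.0057 0 0 0; -1 -0.006 -0.005 0.0057 0 0 0")

```text
clock: 20.8
eef_pos: [0.5044, -0.1503, 0.1898]
tool_rot: [0.041, 0.974, 0.008, -0.222]
ft_force: [0.6, -0.8, -1.5]
grip_width: 0.0333
grasp_force: 60.5
```

Emit:
send_rows(steps="-1 -0.0035 -0.0146 0 0 0 0; -1 -0.0035 -0.0146 0 0 0 0; -1 -0.0035 -0.0146 0 0 0 0; -1 -0.0035 -0.0146 0 0 0 0; -1 -0.0035 -0.0146 0 0 0 0")

```text
clock: 21.22
eef_pos: [0.4865, -0.2245, 0.1887]
tool_rot: [0.041, 0.974, 0.009, -0.223]
ft_force: [0.6, -0.2, -1.5]
grip_width: 0.0335
grasp_force: 60.6
```

Emit:
send_rows(steps="-1 -0.0035 -0.0146 0 -0.0072 -0.0893 0; -1 -0.0035 -0.0146 0 -0.0072 -0.0893 0; -1 -0.0035 -0.0146 0 -0.0072 -0.0893 0; -1 -0.0035 -0.0146 0 -0.0072 -0.0893 0; -1 -0.0035 -0.0146 0 -0.0072 -0.0893 0")

```text
clock: 21.63
eef_pos: [0.4689, -0.2975, 0.1894]
tool_rot: [0.042, 0.999, -0.001, 0.001]
ft_force: [0.3, -1.2, -0.9]
grip_width: 0.0333
grasp_force: 60.5
```

Emit:
send_rows(steps="-1 0 0 -0.015 0 0 0; -1 0 0 -0.015 0 0 0; -1 0 0 -0.015 0 0 0; -1 0 0 -0.015 0 0 0; -1 0 0 -0.01 0 0 0")

```text
clock: 22.05
eef_pos: [0.4679, -0.2962, 0.1175]
tool_rot: [0.042, 0.999, 0.0, -0.002]
ft_force: [0.3, 0.2, -1.1]
grip_width: 0.0335
grasp_force: 60.6
```

```bash
python3 - <<'E'
from h import *
for _ in range(3): camera("wrist")
o=get_obs();A=R.from_quat(o['tool_rot']).as_matrix()
v=np.cross(A[:,2],[0,0,-1.]);B=R.from_rotvec(v).as_matrix()@A
g=np.array([.4678,-.2949,.0996])-B@np.array([.0016,0,0])
state(B,g)
E
```

```text
clk 22.2 eef [ 0.4686 -0.2957  0.1183] t,off,tip mm [263.3  94.7   5.6] F(n,yb,zb) [ 0.   1.  -2.5] w 0.0329 j [-0.56  0.42 -0.04  1.11 -0.   -0.48]
rotvec [-0.001  -0.0042  0.    ]
dpos [ 0.0008  0.0006 -0.0187]
```

Emit:
send_rows(steps="-1 0.0008 0.0006 -0.005 0 -0.004 0; -1 0 0 -0.005 0 0 0; -1 0 0 -0.004 0 0 0; -1 0 0 -0.002 0 0 0; -1 0 0 0 0 0 0")

```text
clock: 22.62
eef_pos: [0.4701, -0.2947, 0.1028]
tool_rot: [0.041, 0.999, 0.0, 0.001]
ft_force: [0.1, -0.0, -2.1]
grip_width: 0.0337
grasp_force: 60.5
```

Emit:
send_rows(steps="-1 0 0 -0.001 0 0 0; -1 0 0 0 0 0 0; -1 0 0 -0.001 0 0 0; -1 0 0 0 0 0 0; -1 0 0 0 0 0 0")

```text
clock: 23.03
eef_pos: [0.4704, -0.295, 0.1013]
tool_rot: [0.041, 0.999, -0.0, 0.001]
ft_force: [-0.5, -0.2, -2.3]
grip_width: 0.0334
grasp_force: 60.5
```

```bash
python3 - <<'E'
from h import *
favg(5);state();print(get_obs()['ft_force'])
E
```

```text
F n,yb,zb [-0.55  0.24 -1.8 ] sd 0.24 t,off,tip [262.5  85.7  -8.8]
clk 23.28 eef [ 0.4705 -0.295   0.1013] t,off,tip mm [262.4  85.7  -8.8] F(n,yb,zb) [-0.8 -0.7 -1.4] w 0.0336 j [-0.56  0.43 -0.07  1.06  0.   -0.48]
[ 0.15098496  0.68215587 -1.60985289]
```

Emit:
send_rows(steps="-1 0 0 -0.0007 0 0 0; -1 0 0 0 0 0 0; -1 0 0 -0.0007 0 0 0; -1 0 0 0 0 0 0; -1 0 0 0 0 0 0")

```text
clock: 23.7
eef_pos: [0.4704, -0.2949, 0.0998]
tool_rot: [0.041, 0.999, -0.0, 0.001]
ft_force: [1.0, -0.4, -1.5]
grip_width: 0.0333
grasp_force: 60.6
```

Emit:
send_rows(steps="-1 0 0 -0.0005 0 0 0; -1 0 0 0 0 0 0; -1 0 0 -0.0005 0 0 0; -1 0 0 0 0 0 0; -1 0 0 0 0 0 0")

```text
clock: 24.12
eef_pos: [0.4706, -0.295, 0.0996]
tool_rot: [0.041, 0.999, -0.0, 0.002]
ft_force: [-1.8, 0.9, 6.5]
grip_width: 0.0335
grasp_force: 61.4
```

```bash
python3 - <<'E'
from h import *
favg(5);state();print(get_obs()['ft_force'])
E
```

```text
F n,yb,zb [ 3.71 -1.18  4.54] sd 0.43 t,off,tip [262.5  84.8 -10.3]
clk 24.37 eef [ 0.4706 -0.295   0.0996] t,off,tip mm [262.5  84.8 -10.3] F(n,yb,zb) [ 4.5 -0.7  4.6] w 0.0335 j [-0.56  0.44 -0.07  1.06  0.   -0.48]
[-2.00580444  0.8488846   6.11671477]
```

Emit:
send_rows(steps="-1 0 0 0.0006 0 0 0; -1 0 0 0 0 0 0; 0.2 0 0 0 0 0 0; 0.2 0 0 0 0 0 0; 0.2 0 0 0 0 0 0")

```text
clock: 24.78
eef_pos: [0.4704, -0.295, 0.0991]
tool_rot: [0.041, 0.999, -0.0, 0.001]
ft_force: [0.3, -0.1, 0.6]
grip_width: 0.0511
grasp_force: 0.0
```

Emit:
send_rows(steps="1 0 0 0 0 0 0; 1 0 0 0 0 0 0; 1 0 0 0 0 0 0; 1 0 0 0 0 0 0; 1 0 0 0 0 0 0")

```text
clock: 25.2
eef_pos: [0.4704, -0.295, 0.0994]
tool_rot: [0.041, 0.999, -0.0, 0.001]
ft_force: [-0.7, -0.0, 0.8]
grip_width: 0.085
grasp_force: 0.0
```

Emit:
send_rows(steps="1 0 0 0.015 0 0 0; 1 0 0 0.025 0 0 0; 1 0 0 0.03 0 0 0; 1 0 0 0.03 0 0 0; 1 0 0 0.03 0 0 0")

```text
clock: 25.62
eef_pos: [0.4701, -0.2948, 0.2307]
tool_rot: [0.041, 0.999, -0.0, 0.001]
ft_force: [0.4, -0.7, 0.1]
grip_width: 0.0858
grasp_force: 0.0
```

Emit:
send_rows(steps="1 -0.03 0.01 0 0 0 0; 1 -0.03 0.01 0 0 0 0; 1 -0.03 0.01 0 0 0 0; 1 -0.03 0.01 0 0 0 0; 1 -0.02 0.01 0 0 0 0")

```text
clock: 26.03
eef_pos: [0.3279, -0.2441, 0.2294]
tool_rot: [0.042, 0.999, -0.0, 0.001]
ft_force: [0.1, 0.1, 0.6]
grip_width: 0.0854
grasp_force: 0.0
```

```bash
python3 - <<'E'
from h import *
c,P=plate("final");H=P[...,2]
m=((H>.13)&(H<.16)).astype(np.uint8);m[:,:400]=0;m[:,470:]=0;m[220:300]*=1;m[:215]=0;m[310:]=0
q=P[m>0];print(len(q),q.mean(0),cv2.minAreaRect((q[:,:2]*1000).astype(np.float32)))
E
```

```text
plate d mm by y-bin: [(-100, np.float64(0.0), 143), (-60, np.float64(0.0), 160), (-20, np.float64(-0.0), 158), (20, np.float64(-0.2), 157), (60, np.float64(-0.1), 135)]
399 [ 0.46930169 -0.29243684  0.1451803 ] ((469.2900390625, -294.75775146484375), (36.81216812133789, 51.793033599853516), 85.08252716064453)
```

View pics/final.png

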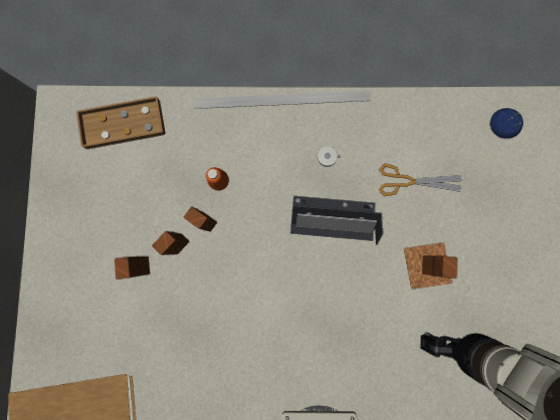

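The final picture shows the block standing upright on the mat, with its top at (449,266) and measured centre (0.469,-0.295), about 1.5 mm from the mat's centre. The plate is back at rest, and the cone, tape and shears are where they were. The robot is clear, so I'm handing in.

```bash
python3 -c "
from workcell import *
print(job_done())"
```

```text
the job is handed in; nothing more can be done
None
```

The job is handed in: the block's broad side and then a narrow side were rubbed from the open end to about 4 mm short of the stop, with the plate pushed in about 5 mm, and the block now stands upright about 1.5 mm from the mat's centre; the cone, tape and shears were not moved, and it took 26 s.

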